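# Tip the wax blanks into the sorter box and fold its tray over as the cover

## Task

Put the three wax blanks away: swing up the hinged tray by its lip so that they slide off it into the box beside it, then keep folding the tray over its hinge until it lies fully shut on the box as its cover. Keep the tray under control all the way, without flinging it or letting it slam, and leave the calipers, the tin and the jar where they are.

Things in the scene. Friction and masses are not known exactly. Their poses are not given: they have to be found in the camera images.
- box: Dark wooden open-topped box fixed to the bench, 122 (x) x 190 (y) x 100 mm high, walls and floor 6 mm thick, with a plywood tray hinged along its own -x rim. Origin: centre of its underside, on the bench; x points from the hinge across the box, z up. A fixed block (150 mm in y, 90 mm high) props the tray from x = -113 to -63 mm; the outer 88 mm of the open tray is free underneath.
- tray (a joint): Angle of the tray about its hinge: 0 = open, lying level on the box's -x side of the box with the blanks on it; 1.57 = standing upright; 3.14 = folded right over, flat on the box as its cover. The hinge is stiff: the tray stays where it is left, and about 4 N at the lip moves it.
- box_hinge (a point): Middle of the hinge line (which runs along the box's y), in the box frame at (-61, 0, 100) mm, level with the rim. The tray is an 8 mm board, 190 mm along the hinge, 140 mm from hinge to free edge; open, its upper face is level with the rim and its underside is 92 mm above the bench.
- tray_lip (a point): Middle of the tray's free outer edge, at half its thickness, 140 mm from the hinge. Rails 16 mm high stand on three sides of the tray's upper face (none at the hinge); outside the outer rail, which is 108 to 114 mm from the hinge, a bare lip 26 mm wide remains. x points from this edge to the hinge and turns with the tray.
- block_mid (a point): Centre of the rectangular wax block, 60 x 28 x 22 mm, on the tray at the start. x is its long axis.
- ring_stock_mid (a point): Centre of the round-topped wax ring stock (D section, flat underneath, dark bore), 60 x 28 x 27 mm, on the tray at the start. x is its long axis.
- slab_mid (a point): Centre of the thin wax slab, 64 x 30 x 13 mm, on the tray at the start. x is its long axis.
- caliper: Steel calipers lying on the bench beside the box, 150 mm long, 8 mm high, not to be disturbed. Origin: middle of the beam's underside.
- tin: Shallow open aluminium tin, 76 mm across, 24 mm high, on the bench, not to be disturbed. Origin: centre of its underside.
- jar: Lidded glass jar, 64 mm across, 85 mm high, on the bench, not to be disturbed. Origin: centre of its underside.
Things that resemble listed ones, but are neither listed nor needed, are in the scene too. What is shaped like the part that bears slab_mid but white is not meant. Leave any red look-alike of the part that bears ring_stock_mid alone.

How it is judged:
On the way:
1. all three blanks lie in the box while the tray is not yet folded shut (x of block_mid in the frame of box between -0.056 and 0.056 m and y of block_mid in the frame of box between -0.09 and 0.09 m and z of block_mid in the frame of box between 0.004 and 0.096 m and x of ring_stock_mid in the frame of box between -0.056 and 0.056 m and y of ring_stock_mid in the frame of box between -0.09 and 0.09 m and z of ring_stock_mid in the frame of box between 0.004 and 0.096 m and x of slab_mid in the frame of box between -0.056 and 0.056 m and y of slab_mid in the frame of box between -0.09 and 0.09 m and z of slab_mid in the frame of box between 0.004 and 0.096 m and value of joint tray below 2.9 rad), for 0.1 s.
At the end, for the whole second after the job is handed in: All three blanks are inside the box (centres between its walls and below its rim) and the tray lies at rest on the box as its cover, within 0.08 rad of fully shut (3.14) (x of block_mid in the frame of box between -0.056 and 0.056 m and y of block_mid in the frame of box between -0.09 and 0.09 m and z of block_mid in the frame of box between 0.004 and 0.096 m and x of ring_stock_mid in the frame of box between -0.056 and 0.056 m and y of ring_stock_mid in the frame of box between -0.09 and 0.09 m and z of ring_stock_mid in the frame of box between 0.004 and 0.096 m and x of slab_mid in the frame of box between -0.056 and 0.056 m and y of slab_mid in the frame of box between -0.09 and 0.09 m and z of slab_mid in the frame of box between 0.004 and 0.096 m and value of joint tray above 3.06 rad and velocity of joint tray between -0.05 and 0.05 rad/s); the robot touches nothing.
It fails at once if the pair of calipers is moved by more than 15 mm (distance of caliper from where it was at the start of the episode above 0.015 m).
It fails at once if the tin is moved by more than 15 mm (distance of tin from where it was at the start of the episode above 0.015 m).
It fails at once if the jar is moved by more than 15 mm (distance of jar from where it was at the start of the episode above 0.015 m).
It fails at once if the tray is flung or slams (turns faster than 4 rad/s either way) (velocity of joint tray above 4 rad/s or velocity of joint tray below -4 rad/s).
It also fails if it takes over 42 s, if anything falls off the work surface, if the arm or the gripper's body presses on something with over 40 N, if the wrist force passes 120 N, or if a joint passes its speed limit or range.

## Robot

A 7-joint arm with a two-finger parallel gripper is mounted at the origin on the work surface. World frame = base frame: x ahead of the robot, y to its left, z up, the work surface at z = 0. Lengths are in m, angles in rad, forces in N, time in s.
With the tool pointing down it reaches from about 0.4 to 0.9 m from the base axis. Payload 5.5 kg.
Tool frame: the origin (TCP) lies midway between the tips of the shut fingers; the grasp point (between the pads) lies 19 mm behind it (manip.grip_depth is the distance from the TCP to the grasp point, in m); z points along the fingers, y is the line along which they close (so a half turn about z gives the same grasp; the last joint's range is limited). The gripper opens to 92 mm and grips with 3 to 60 N. Pads are 19 mm wide; open, the fingers measure 130 mm over their backs; the gripper's body (75 mm by 190 mm) begins 47 mm behind the grasp point.
Start: joints at [-1.07, 0.501, -0.427, 1.55, 0.221, 1.138, -0.21], TCP at [0.153, 0.632, 0.227] pointing down, gripper open.
Joint ranges: [-2.88, 2.88], [-0.31, 2.03], [-1.54, 1.56], [0.2, 2.42], [-1.41, 4.55], [0.19, 2.02], [-2.57, 2.57]. Speed limits (rad/s): [2.57, 2.57, 3.14, 3.14, 3.14, 3.14, 3.14].

## Interface

Orientations are given as a unit quaternion [x, y, z, w].
In Python, from bench import manip, effector, viewer gives the robot as it stands. Calls block until the motion is done:
- manip.move_pose(position, orientation): joint-space move of the TCP to a pose.
- manip.servo_line(position, ori=None, vel=0.15): straight line of the TCP; ori=None keeps the orientation; vel is the mean speed in m/s.
- manip.movej(angles): joint-space move.
- effector.open_jaws() and effector.close(f_grip=None): open the fingers fully, or close them until they stop; f_grip is the grip in N (None keeps the last).
- manip.sleep(seconds).
- manip.solve_ik(position, orientation): joint angles nearest the present ones, or None.
- viewer.get_image(name): name is "side" or "top"; returns the picture (400x640x3 uint8, red, green, blue); there is no depth.
- viewer.get_calibration(name): a dict with "vfov" (degrees; the focal length in pixels is half the picture's height over the tangent of half this angle, whatever the lens; pixels are square), "cx", "cy" (the principal point, pixels), "dist_coeffs" ([k1, k2, p1, p2, k3] as OpenCV has them; the pictures are not rectified), "eye" and "attitude" of the camera in the world. Camera axes: x right, y down, z forward; pixel columns grow to the right and rows downward; lengths in m; the calibration is good to about 2 mm. A picture is of the moment at which its call begins. get_calibration takes no time and is no camera call.
A pose or a line that the arm cannot do raises manip.PlanningError and nothing moves.
- manip.hand_in(): hands the job in; it is judged then, once.
Readings, each from a call of its own:
- manip.current_clock(): time.
- manip.current_q(): joint angles.
- manip.current_joint_velocities(): joint speeds.
- manip.current_tau(): joint torques, N m.
- manip.current_tool_pos(): TCP position.
- manip.current_tcp_rot(): TCP orientation.
- manip.current_force(): force on the tool from outside, world axes, zero at the start.
- manip.current_wrist_torque(): the same for the moment, N m.
- manip.current_finger_gap(): finger opening in m.
- manip.current_gripper_force(): force on a finger pad.
Only numpy, scipy, OpenCV 4.12 (cv2) and the standard library are available. Lean on these libraries where they do the work, as an engineer would, in place of code of your own. Each camera call takes 0.05 s, during which the arm holds its last target. There are 200 camera calls.

## Working session

There is one attempt and no reset: what is moved stays moved. The work goes in short steps, each a Python script; the robot and the scene stay as the last script left them, time stands still between calls to the robot, and variables do not carry over. Pictures are saved under pics/ and viewed, at most 10 in all, crops included, and the job is handed in when it is done.

```bash
mkdir -p pics; ls
python3 - <<'E'
from bench import manip, effector, viewer
import cv2
for n in("side","top"):
    im=viewer.get_image(n); cv2.imwrite(f"pics/{n}0.png",im[:,:,::-1]); print(n,viewer.get_calibration(n))
print(manip.current_clock(),manip.current_tool_pos(),manip.current_tcp_rot())
E
```

```text
pics
side {'vfov': 57.21379852437492, 'cx': 315.47356773803926, 'cy': 200.75044558178988, 'dist_coeffs': array([-0.00919296,  0.        ,  0.        ,  0.        ,  0.        ]), 'eye': array([0.28879654, 0.48227107, 0.51046869]), 'attitude': array([-0.26785852,  0.85696139, -0.41704857,  0.14120721])}
top {'vfov': 43.67615987587881, 'cx': 316.4400627839899, 'cy': 196.988527370702, 'dist_coeffs': array([-0.04039434,  0.        ,  0.        ,  0.        ,  0.        ]), 'eye': array([0.53557891, 0.01935663, 1.1044315 ]), 'attitude': array([ 0.70798356, -0.70558632,  0.0194297 , -0.02301533])}
0.1 [0.15299731 0.63107621 0.22576771] [ 1.18600987e-01  9.92941592e-01 -8.84456463e-04 -1.36934062e-04]
```

View pics/top0.png

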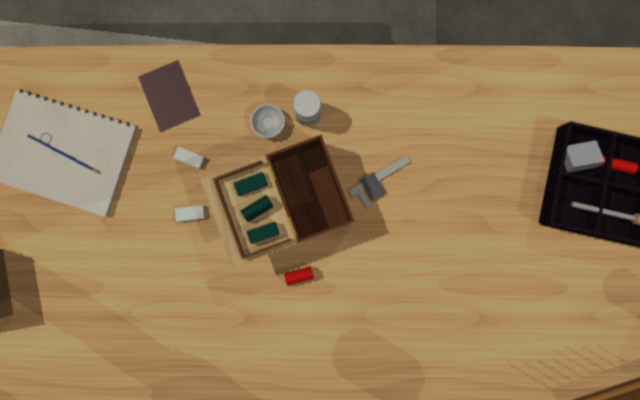

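View pics/side0.png

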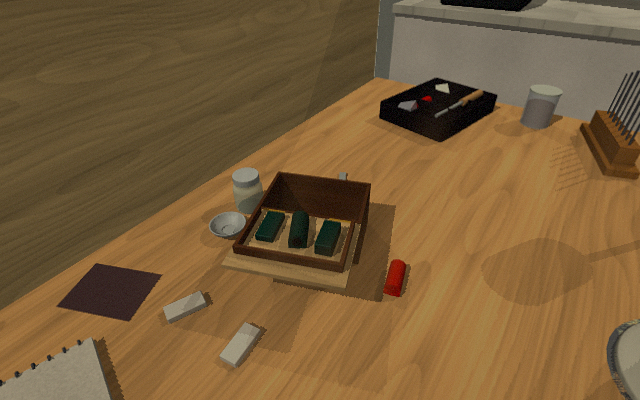

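Top view: the open dark box is at about (310,188), with its tray on the left (about 250,210) carrying three green blanks at (251,184), (257,208) and (263,233). The look-alikes are two white slabs at (188,157) and (190,213) and a red ring stock at (299,276); all three are off the tray, so I leave them alone. The tin is at (268,121), the jar at (307,106) and the calipers at (380,182).

```bash
cat > h.py <<'E'
import numpy as np, cv2
from scipy.spatial.transform import Rotation as R
from bench import manip, effector, viewer
def K(c,h=400):
    f=h/2/np.tan(np.radians(c['vfov']/2)); return np.array([[f,0,c['cx']],[0,f,c['cy']],[0,0,1.]])
def cast(name,px,z):
    c=viewer.get_calibration(name)
    u=cv2.undistortPoints(np.float64(px).reshape(-1,1,2),K(c),c['dist_coeffs'])[:,0]
    d=R.from_quat(c['attitude']).apply(np.c_[u,np.ones(len(u))]); e=c['eye']
    return e+d*((z-e[2])/d[:,2])[:,None]
def proj(name,P):
    c=viewer.get_calibration(name); r=R.from_quat(c['attitude']).inv()
    return cv2.projectPoints(np.float64(P).reshape(-1,1,3),r.as_rotvec(),-r.apply(c['eye']),K(c),c['dist_coeffs'])[0][:,0]
E
python3 - <<'E'
from h import *
im=cv2.imread('pics/top0.png')
cv2.imwrite('pics/crop.png',cv2.resize(im[110:260,185:385],None,fx=4,fy=4,interpolation=cv2.INTER_CUBIC))
P=cast('top',[(268,155),(321,138),(352,220),(300,240)],.1); print(P.round(4)); print(np.linalg.norm(np.diff(P,axis=0),axis=1))
print(cast('top',[(268,121),(307,106),(352,188),(408,160),(299,276),(190,213)],[.024,.085,0,0,.02,.01]).round(3))
E
```

```text
[[ 0.681   0.1231  0.1   ]
 [ 0.716   0.0157  0.1   ]
 [ 0.5498 -0.0471  0.1   ]
 [ 0.5094  0.0572  0.1   ]]
[0.11300058 0.17768805 0.11191769]
[[ 0.767  0.132  0.024]
 [ 0.786  0.045  0.085]
 [ 0.622 -0.054  0.   ]
 [ 0.685 -0.179  0.   ]
 [ 0.43   0.062  0.02 ]
 [ 0.565  0.303  0.01 ]]
```

View pics/crop.png

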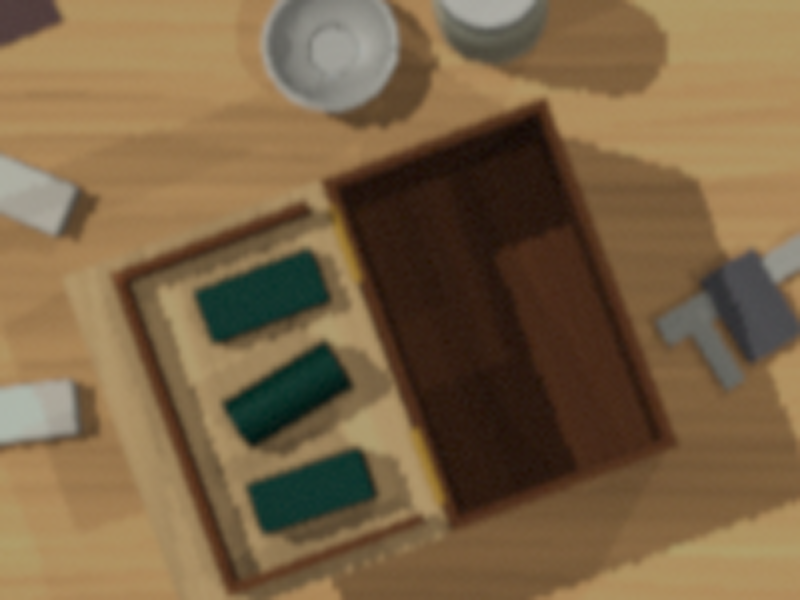

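The crop confirms that the green blanks on the tray, at crop (262,296), (288,393) and (312,490), are the ones meant; white slabs and tin are clear of it. The rim corners are at crop (327,183), (547,102), (676,443) and (452,524).

```bash
cat >> h.py <<'E'
crop=np.array([(327,183),(547,102),(676,443),(452,524)])/4.+[185,110]-.4
C=cast('top',crop,.1)[:,:2]
# ideal corners (-61,95),(61,95),(61,-95),(-61,-95): y_box order decided by handedness
B=np.array([(-.061,.095),(.061,.095),(.061,-.095),(-.061,-.095)])
c0=C.mean(0); U,S,V=np.linalg.svd((C-c0).T@B); Rm=U@V
xb=np.r_[Rm[:,0],0]; yb=np.r_[Rm[:,1],0]; zb=np.array([0,0,1.])
def W(p): return np.r_[c0,0]+p[0]*xb+p[1]*yb+p[2]*zb
E
python3 - <<'E'
from h import *
print('det',np.linalg.det(Rm),c0,Rm,'res',((c0+B@Rm.T)-C).round(4),np.linalg.norm(C-np.roll(C,-1,0),axis=1))
lip=[W((-.201,s*.095,.1)) for s in(1,-1)]; print('lip proj in crop',(proj('top',lip)-[185,110])*4, 'side',proj('side',lip))
for n,p,z in(('red',(299,276),.02),('cal',(352,188),0),('tin',(268,121),.02)):
    d=cast('top',[p],z)[0][:2]-c0; print(n,d@Rm)
for sgn in(-1,1):
  for pit in (0,15,30,45,60):
    for ph in (0,30,60,90):   # heading: 0 = along far/near hinge dir, 90 = +xb
      out=[]
      for th in (0,45,90,135,180):
        t=np.radians(th);p=np.radians(pit);a=np.radians(ph)
        h=np.cos(a)*sgn*yb+np.sin(a)*xb
        z=np.cos(p)*h-np.sin(p)*zb
        cl=np.cross(zb,h)
        pos=W((-.061-.127*np.cos(t)-.02*np.sin(t),-sgn*.06,.1+.127*np.sin(t)-.025*np.cos(t)))
        ok=''
        for f in(1,-1):
          y=f*cl; x=np.cross(y,z)
          q=manip.solve_ik(pos,R.from_matrix(np.c_[x,y,z]).as_quat()); ok+='.' if q is None else 'Y'
        out.append(ok)
      print(sgn,pit,ph,out)
E
```

```text
det 0.9999999999999999 [0.61488014 0.03831263] [[ 0.35051955  0.93655542]
 [-0.93655542  0.35051955]] res [[ 0.0022  0.0023]
 [ 0.0032 -0.0005]
 [-0.0018 -0.0018]
 [-0.0036  0.0001]] [0.11902195 0.18479952 0.11961734 0.18376467]
lip proj in crop [[ 61.87012338 272.7030109 ]
 [188.21558764 626.63830052]] side [[219.23854769 262.739091  ]
 [342.77624086 286.78784665]]
red [-0.08709943 -0.16508294]
cal [ 0.08879727 -0.02542572]
tin [-0.03425813  0.17626633]
-1 0 0 ['..', '..', '..', '..', '..']
-1 0 30 ['..', '..', '..', '..', '..']
-1 0 60 ['..', '..', 'YY', 'YY', 'YY']
-1 0 90 ['YY', 'YY', 'YY', 'YY', 'YY']
-1 15 0 ['..', '..', '..', '..', '..']
-1 15 30 ['..', '..', '..', '..', '..']
-1 15 60 ['YY', 'YY', 'YY', 'YY', 'YY']
-1 15 90 ['YY', 'YY', 'YY', 'YY', 'YY']
-1 30 0 ['..', '..', '..', '..', '..']
-1 30 30 ['..', '..', '..', '..', 'YY']
-1 30 60 ['YY', 'YY', 'YY', 'YY', 'YY']
-1 30 90 ['YY', 'YY', 'YY', 'YY', 'YY']
-1 45 0 ['YY', '..', '..', '..', '..']
-1 45 30 ['YY', 'YY', 'YY', 'YY', 'YY']
-1 45 60 ['YY', 'YY', 'YY', 'YY', 'YY']
-1 45 90 ['YY', 'YY', 'YY', 'YY', 'YY']
-1 60 0 [
[... 220 characters left out ...]
..']
1 0 60 ['YY', 'YY', 'YY', 'YY', 'YY']
1 0 90 ['YY', 'YY', 'YY', 'YY', 'YY']
1 15 0 ['..', '..', '..', '..', '..']
1 15 30 ['Y.', '..', '..', '..', '..']
1 15 60 ['YY', 'YY', 'YY', 'YY', 'YY']
1 15 90 ['YY', 'YY', 'YY', 'YY', 'YY']
1 30 0 ['..', '..', '..', '..', '..']
1 30 30 ['..', '..', '..', '..', '..']
1 30 60 ['YY', 'YY', 'YY', 'YY', 'YY']
1 30 90 ['YY', 'YY', 'YY', 'YY', 'YY']
1 45 0 ['..', '..', '..', 'YY', 'YY']
1 45 30 ['..', '..', '..', '..', '..']
1 45 60 ['YY', 'YY', 'YY', 'YY', 'YY']
1 45 90 ['YY', 'YY', 'YY', 'YY', 'YY']
1 60 0 ['YY', 'YY', 'YY', 'YY', 'YY']
1 60 30 ['YY', 'YY', 'YY', 'YY', 'YY']
1 60 60 ['YY', 'YY', 'YY', 'YY', 'YY']
1 60 90 ['YY', 'YY', 'YY', 'YY', 'YY']
```

```bash
cat >> h.py <<'E'
def pose(th,r=.11,gap=0.,back=0.,f=1,pit=lambda t:20+t*50/180):
    """TCP pose pushing the tray's underside at tray angle th (deg), r from hinge"""
    p=np.radians(pit(th)); t=np.radians(th); d=p-t
    s=.0095/np.cos(d)+(.14-r)*np.tan(d) if d>0 else .0095*np.cos(d)
    u=np.array([-np.cos(t),np.sin(t)]); n=np.array([-np.sin(t),-np.cos(t)])
    a=np.array([-.061,.1])+r*u+n*(.008+s+gap)+np.array([-back,0])
    z=np.cos(p)*xb-np.sin(p)*zb; y=f*yb
    return W((a[0],0,a[1])), R.from_matrix(np.c_[np.cross(y,z),y,z]).as_quat()
def shot(n):
    for v in('side','top'): cv2.imwrite(f'pics/{v}{n}.png',viewer.get_image(v)[:,:,::-1])
    a=cv2.imread(f'pics/side{n}.png'); b=cv2.imread(f'pics/top{n}.png')
    cv2.imwrite(f'pics/both{n}.png',np.hstack([a[80:400,100:500],b[60:380,140:540]]))
E
python3 - <<'E'
from h import *
q0=manip.current_q()
best=None
for f in(1,-1):
    P,o=pose(0,gap=.008,back=.1,f=f); P=P+[0,0,.08]
    q=manip.solve_ik(P,o); 
    if q is None: print(f,None); continue
    print(f,P.round(3),np.round(q,2))
    if best is None or np.abs(q-q0).max()<best[0]: best=(np.abs(q-q0).max(),f,P,o)
_,f,P,o=best; print('f',f); open('f.txt','w').write(str(f))
effector.close(5)
manip.move_pose(P,o)
print(manip.current_clock(),manip.current_tool_pos(),manip.current_q().round(2),manip.current_finger_gap(),manip.current_force())
shot(1)
E
```

```text
1 [0.52  0.292 0.143] [-1.15  1.    0.19  1.44  0.73  1.61 -0.96]
-1 [0.52  0.292 0.143] [-0.78  1.03 -0.4   1.43  1.06  1.89  1.98]
f 1
3.325 [0.51951696 0.29319567 0.14313598] [-1.15  1.    0.18  1.44  0.73  1.61 -0.96] 0.0003898441449041979 [-0.15675976 -0.17866569  0.6724709 ]
```

View pics/both1.png

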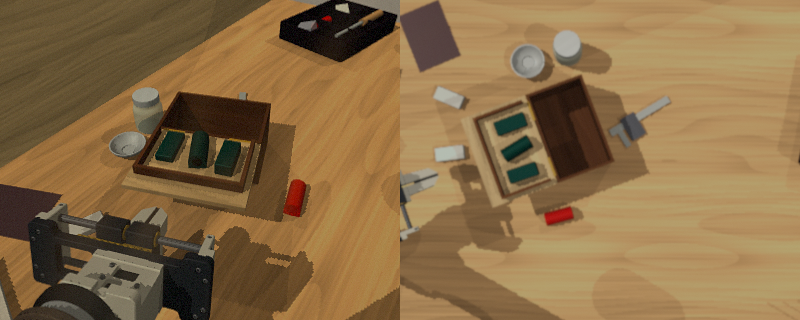

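The composite shows the gripper level beside the lip: the fingertip is at about (438,175) on the right half, tray and blanks are untouched, and the white slabs are clear below. Next I insert it under the lip and lift.

Run:
```python
from h import *
f=int(open('f.txt').read())
P,o=pose(0,gap=.006,back=.1,f=f); manip.servo_line(P,o,vel=.15)
P,o=pose(0,gap=.006,f=f); manip.servo_line(P,o,vel=.15)
print('under',manip.current_tool_pos(),manip.current_force().round(1))
for th in (5,15,25,35,45,55):
    P,o=pose(th,f=f); manip.servo_line(P,o,vel=.08)
    print(th,manip.current_clock(),(manip.current_tool_pos()-P).round(4),manip.current_force().round(1))
shot(2)
```

```text
under [0.55471278 0.1999427  0.06478581] [0.2 0.5 0.9]
5 5.2833 [0.0001 0.0012 0.0004] [0.1 0.  0.4]
15 5.7333 [ 0.0003 -0.0001  0.0003] [-0.5  0.6 -0.6]
25 6.175 [ 0.0002 -0.0001  0.0002] [ 0.1  0.3 -0.2]
35 6.5833 [ 0.0002 -0.0001  0.0003] [ 0.6 -0.5 -1.1]
45 6.975 [ 0.0002 -0.0002  0.0003] [ 0.6 -0.6  0.3]
55 7.375 [ 0.0002 -0.0004  0.0003] [-0.  -0.5 -0. ]
```

View pics/both2.png

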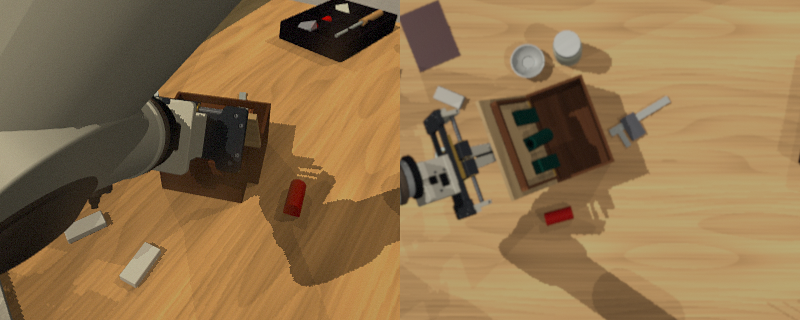

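The tray is at about 50° and the blanks are slipping towards the box: right half (525,117), (538,138), (545,163). The finger stays behind the tray at (485,155). I keep going to 100°.

Run:
```python
from h import *
f=int(open('f.txt').read())
for th in range(62,105,7):
    P,o=pose(th,f=f); manip.servo_line(P,o,vel=.06)
    print(th,manip.current_clock(),(manip.current_tool_pos()-P).round(4),manip.current_force().round(1))
manip.sleep(.5)
shot(3)
```

```text
62 7.8583 [ 0.0004 -0.0009  0.0009] [0.5 0.2 0.4]
69 8.2417 [ 0.0005 -0.0013  0.0011] [-0.1 -0.2 -0.1]
76 8.625 [ 0.0004 -0.0013  0.0009] [-0.   0.1 -0.4]
83 9.0083 [ 0.0004 -0.0014  0.0008] [-1.1  0.2  0.7]
90 9.3917 [ 0.0003 -0.0013  0.0006] [-0.7  0.7  0.4]
97 9.775 [ 0.0002 -0.0012  0.0004] [-0.1  0.1 -0.6]
104 10.1583 [ 0.0001 -0.0009  0.0003] [-0.7 -0.  -0.7]
```

View pics/both3.png

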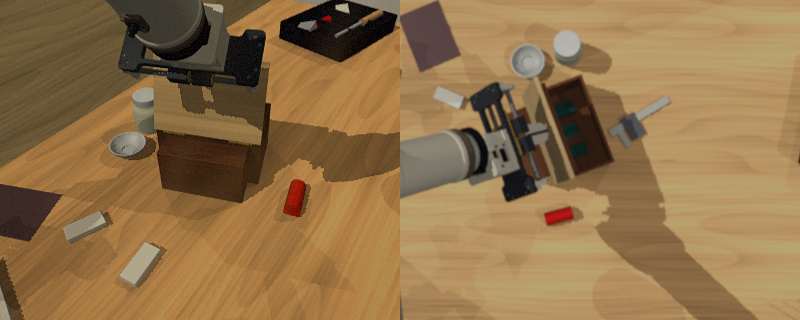

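The tray stands just past upright, and all three blanks are inside the box at right half (565,107), (571,130) and (579,150). The tin, jar and calipers have not moved. Next I fold the tray shut, pressing gently at the end.

Run:
```python
from h import *
f=int(open('f.txt').read())
for th in [112,120,128,136,144,152,160,167,173,177,180,181,182,183]:
    P,o=pose(th,f=f); manip.servo_line(P,o,vel=.06 if th<173 else .03)
    F=manip.current_force(); print(th,manip.current_clock(),(manip.current_tool_pos()-P).round(4),F.round(1))
    if th>178 and F[2]>12: break
    if np.linalg.norm(F)>30: break
p=manip.current_tool_pos(); manip.servo_line(p+[0,0,.12]-.05*xb,vel=.12)
manip.servo_line(p+[0,0,.2]-.25*xb,vel=.2)
manip.sleep(.3); shot(4)
```

```text
112 11.1833 [ 0.0001 -0.0012  0.0003] [ 0.3 -1.2 -0.1]
120 11.6083 [ 0.     -0.0008  0.0001] [-0.2 -0.1 -0.7]
128 12.0333 [-0.     -0.0008  0.0001] [-0.1 -0.7  0.5]
136 12.4583 [-0.0001 -0.0008 -0.    ] [-0.1 -0.1  0.4]
144 12.8833 [-0.0001 -0.0007 -0.0001] [ 0.4 -0.1 -0.3]
152 13.3083 [-0.0002 -0.0009 -0.0002] [-1.   0.4 -0.9]
160 13.7333 [-0.0003 -0.0008 -0.0003] [-0.  -0.1 -0.1]
167 14.125 [-0.0003 -0.0008 -0.0005] [-0.2  0.  -0.1]
173 14.6833 [-0.0001 -0.0002 -0.0002] [-0.2 -0.6 -0.4]
177 15.1083 [0.0002 0.0004 0.0004] [-1.8  1.5  5.2]
180 15.4583 [0.0005 0.0007 0.0051] [-17.9   6.5  38.2]
```

View pics/both4.png

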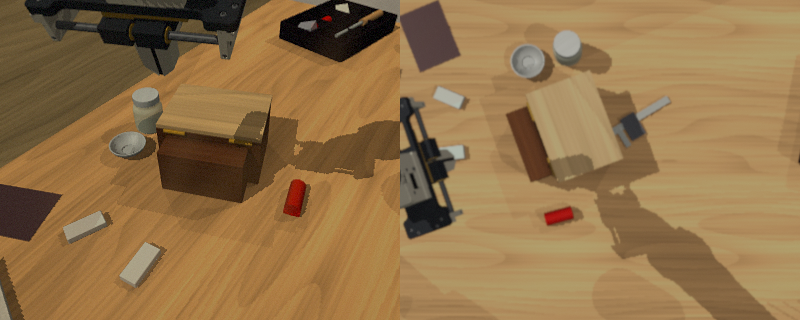

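The tray is folded over the box, with its top face at right half (575,125) and the calipers undisturbed. Contact came about 3° before the modelled shut position, so I check the lip's angle against both views.

Run:
```python
from h import *
for th in (180,176,172,168):
    t=np.radians(th);u=np.array([-np.cos(t),np.sin(t)]); n=np.array([-np.sin(t),-np.cos(t)])
    out=[]
    for r,y in((.14,.095),(.14,-.095),(0,.095),(0,-.095)):
        a=np.array([-.061,.1])+r*u+.008*n; out.append(W((a[0],y,a[1])))
    print(th,'side',((proj('side',out)-[255,145])*4).round(0).tolist(),'top',((proj('top',out)-[255,120])*4).round(0).tolist())
a=cv2.imread('pics/side4.png')[145:285,255:385]; b=cv2.imread('pics/top4.png')[120:260,255:325+60-10]
f=lambda i:cv2.resize(i,None,fx=3.2,fy=3.2,interpolation=cv2.INTER_CUBIC)
a,b=[cv2.resize(i,None,fx=4,fy=4,interpolation=cv2.INTER_CUBIC) for i in(a,b)]
cv2.imwrite('pics/z4.png',a)
print(a.shape)
```

```text
180 side [[99.0, 70.0], [464.0, 116.0], [-4.0, 232.0], [417.0, 296.0]] top [[300.0, 39.0], [433.0, 392.0], [39.0, 135.0], [170.0, 490.0]]
176 side [[97.0, 55.0], [465.0, 100.0], [-5.0, 233.0], [417.0, 297.0]] top [[299.0, 36.0], [433.0, 393.0], [38.0, 135.0], [168.0, 491.0]]
172 side [[94.0, 40.0], [466.0, 85.0], [-5.0, 233.0], [417.0, 298.0]] top [[296.0, 33.0], [432.0, 393.0], [37.0, 136.0], [167.0, 491.0]]
168 side [[91.0, 26.0], [467.0, 71.0], [-6.0, 234.0], [417.0, 299.0]] top [[292.0, 31.0], [429.0, 395.0], [36.0, 136.0], [166.0, 491.0]]
(560, 520, 3)
```

View pics/z4.png

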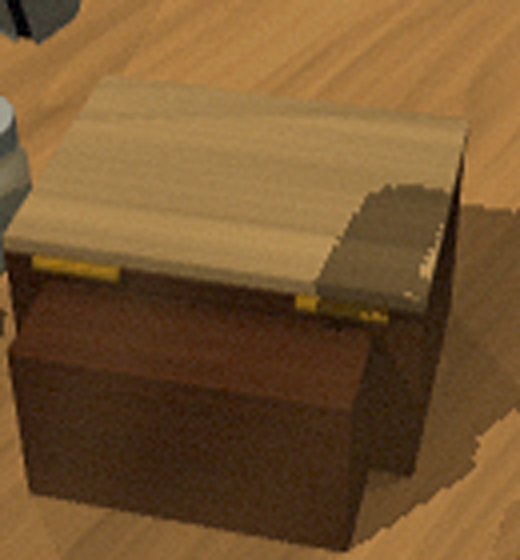

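The enlarged side view puts the lip corners at (108,76) and (468,120). That matches the shut prediction of (99,70) and (464,116), not the one for 176°, which lies about 15 px higher, and the tray sits flush along the box wall. The gripper is clear, so I hand in.

Run:
```python
from h import *
print(manip.current_clock(),manip.current_force().round(1)); print(manip.hand_in())
```

```text
18.3583 [ 0.5 -0.   0.2]
the job is handed in; nothing more can be done
None
```

The job is handed in at 18.4 s: all three blanks were seen in the box before the tray was shut, the side view shows the tray flat on the box, and the tin, jar and calipers look unmoved; the judge returned no result.

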